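# Bed the fourth foot of a finishing turntable

## Robot

A 7-joint arm with a two-finger parallel gripper is mounted at the origin on the work surface. World frame = base frame: x ahead of the robot, y to its left, z up, the work surface at z = 0. Lengths are in m, angles in rad, forces in N, time in s.
With the tool pointing down it reaches from about 0.425 to 0.875 m from the base axis. Payload 4.7 kg.
Tool frame: the origin (TCP) lies at the very end of the fingers, on their centre line; the grasp point (between the pads) lies 19 mm behind it; z points along the fingers, y is the line along which they close (so a half turn about z gives the same grasp; the last joint's range is limited). The gripper opens to 87 mm and grips with 3 to 60 N. Pads are 19 mm wide; open, the fingers measure 117 mm over their backs; the gripper's body (75 mm by 190 mm) begins 51 mm behind the grasp point.
Start: joints at [1.309, 0.321, -0.07, 1.45, 0.023, 1.371, -0.057], TCP at [0.177, -0.625, 0.223] pointing down, gripper open.
Joint ranges: [-2.86, 2.86], [-0.3, 2.09], [-1.38, 1.24], [0.06, 2.45], [-1.56, 4.7], [0.09, 2.05], [-2.69, 2.69]. Speed limits (rad/s): [2.57, 2.57, 3.14, 3.14, 3.14, 3.14, 3.14].

## Interface

Orientations are given as a rotation vector (axis times angle).
In Python, from bench import ctrl gives the robot as it stands.
- The arm moves only by the shell command python3 -m jog 'ROWS' [FORCE]. ROWS is JSON, a list that holds one entry, the list of rows, each a list of 7 numbers: the shift along the tool's x, y, z in mm, then the turn, a rotation vector about the tool's x, y, z in degrees, then the finger opening in mm, from 0 to 87. A call has 1 to 10 rows; each row is the pose to reach, as a shift and turn from the pose commanded when the call began, along the tool's axes at that moment; what a row does not reach only later rows make up. A row lasts 1/10 s, in which the tool goes at most 50 mm and 8.59 degrees, less where a joint would pass 70% of its speed; a pose out of reach is approached as far as the arm can. A call with a gripper value outside its range is refused whole. The fingers move at their own pace and stop on an object; FORCE is the grip in N (left out, the last holds). Time passes only in rows, so rows that repeat a pose let the fingers close. It gives the time, the measured TCP pose, the force, the opening and the grip force at its end, in the units of the state.
- ctrl.get_state(): the state, without advancing time (a new reading comes with each control period).
- ctrl.get_image(name): name is "scene" or "top" or "wrist"; returns a dict with "image" (480x640x3 uint8, red, green, blue), "depth" (480x640 float32, m along the optical axis (not along the pixel's ray), 0 where there is no reading), "fov_y" (degrees; the focal length in pixels is half the picture's height over the tangent of half this angle, whatever the lens; pixels are square), "cx", "cy" (the principal point, pixels), "rvec" (rotation vector, rad) and "tvec" (3), from world to camera coordinates, as OpenCV has them. Camera axes: x right, y down, z forward; pixel columns grow to the right and rows downward; lengths in m; the calibration is good to about 2 mm. A picture is of the moment at which its call begins.
- ctrl.close_job(): hands the job in; it is judged then, once.
The state is a dict: "time": time; "joint_positions": joint angles; "qd": joint speeds; "joint_torque": joint torques, N m; "position": TCP position; "tool_rot": TCP orientation; "ft_force": force on the tool from outside, world axes, zero at the start; "torque": the same for the moment, N m; "grip_width": opening from 0.0 (shut) to 1.0 (fully open); "grip_force": force on a finger pad.
Only numpy, scipy, OpenCV 4.12 (cv2) and the standard library are available. Lean on these libraries where they do the work, as an engineer would, in place of code of your own. Each camera call takes 0.05 s, during which the arm holds its last target. There are 200 camera calls.

## Task

The heavy finishing turntable stands on only three of its four machine pads. Slide the spare pad flat on the bench under the raised foot so that the whole sole will stand on it, let go of it, then screw that foot down by its black hand knob (clockwise from above) until it just bears lightly on the pad: in firm touch, but never jacking hard against it. Leave the candle holders and the other things on the bench as they stand.

Things in the scene. Friction and masses are not known exactly. Their poses are not given: they have to be found in the camera images.
- turntable: Heavy green cast-iron turntable; it cannot move. Origin on the bench under its column, z up. Four level arms (34 mm wide, underside 32 mm, top 45 mm above the bench), at each end, 200 mm out, a levelling foot in a round boss (dia 52 mm, top at 46 mm). Raised foot: the arm along -y; the other three stand on pads. Plywood disc dia 240 mm, top at 130 mm, turns stiffly.
- foot_axis (a point): Raised foot's vertical turning axis at the top of its boss, 46 mm above the bench, fixed to the turntable (its -y points outward). The foot turns as one piece: flat steel sole dia 36 mm, stem, fluted round black knob dia 44 mm, 28 mm tall, underside 36 mm above the sole. Clockwise from above lowers it, knob and all, 10 mm per turn. Sole at the start 18.5 to 20.7 mm above the bench, not measured.
- foot_spot (a point): Point on the bench under the raised foot's axis, where the pad goes. Feel of the foot: the thread stays where it is left and drags with about 0.1 N m; once the sole bears on the pad, each further 0.1 rad adds about 5 N of load, and the turning torque climbs by about 0.012 N m per N. Wanted at the end: 1 to 20 N between sole and pad. More than 25 N at any time is jacking.
- pad: The spare machine pad, loose: black ribbed rubber with a tan cork core, flat block 52 mm (its x) by 120 mm (its y) by 16 mm thick (z), 0.12 kg. Origin at the centre of its underside.
- candle_work: White turned candle holder, 170 mm tall, base dia 90 mm, standing on the turntable's disc. Origin at the centre of its base, z up. Leave it.
- candle_tall: White turned candle holder, 200 mm tall, base dia 96 mm, standing on the bench beyond the raised foot. Origin at the centre of its base, z up. Leave it.
- candle_short: White turned candle holder, 130 mm tall, base dia 86 mm, standing on the bench. Origin at the centre of its base. Leave it.
- sanding_block: Cork sanding block 70 x 110 x 30 mm lying on the bench. Origin at the centre of its underside. Leave it.
- filler_tin: Round filler tin, dia 90 mm, 88 mm tall, standing on the bench. Origin at the centre of its base. Leave it.
Mind the look-alikes: they are no part of the job. What is meant by the pad is not green or purple, and is the smaller of those in its own colour.

How it is judged:
On the way:
1. the pad lies flat and released under the raised foot, the foot not yet touching it (x of foot_axis in the frame of pad between -0.01 and 0.01 m and y of foot_axis in the frame of pad between -0.043 and 0.043 m and height (world z) of pad below 0.003 m and angle between pad's own z axis and vertical below 0.05 rad and contact force between each of the fingers, turntable and pad below 0.2 N), for 0.2 s.
At the end, for the whole second after the job is handed in: The pad lies flat and at rest on the bench under the foot (foot axis within 10 mm of the pad's long centre line and within 43 mm of its middle), and the foot bears on it with 1 to 20 N (x of foot_axis in the frame of pad between -0.01 and 0.01 m and y of foot_axis in the frame of pad between -0.043 and 0.043 m and height (world z) of pad below 0.003 m and angle between pad's own z axis and vertical below 0.05 rad and linear speed of pad below 0.02 m/s and contact force between turntable and pad between 1 and 20 N); the robot touches nothing.
It fails at once if the foot is jacked against the pad with more than 25 N (contact force between turntable and pad above 25 N).
It fails at once if the candle holder on the turntable is shifted or tipped (distance of candle_work from where it was at the start of the episode above 0.02 m or angle between candle_work's own z axis and vertical above 0.15 rad).
It fails at once if a candle holder on the bench is shifted or tipped (distance of any of candle_tall, candle_short from where it was at the start of the episode above 0.02 m or angle between any of candle_tall, candle_short's own z axis and vertical above 0.15 rad).
It fails at once if the sanding block or the tin is pushed away (distance of any of sanding_block, filler_tin from where it was at the start of the episode above 0.02 m).
It also fails if it takes over 69 s, if anything falls off the work surface, if the arm or the gripper's body presses on something with over 40 N, if the wrist force passes 120 N, or if a joint passes its speed limit or range.

## Working session

There is one attempt and no reset: what is moved stays moved. The work goes in short steps, Python scripts to look and compute and a shell command to move; the robot and the scene stay as the last step left them, time stands still between calls to the robot, and variables do not carry over. Pictures are saved under pics/ and viewed, at most 10 in all, crops included, and the job is handed in when it is done.

```bash
mkdir -p pics; ls
cat > h.py <<'E'
import numpy as np, cv2
from bench import ctrl
def cap(n):
    d=ctrl.get_image(n); h=d["image"].shape[0]
    f=h/2/np.tan(np.radians(d["fov_y"])/2)
    d["K"]=np.array([[f,0,d["cx"]],[0,f,d["cy"]],[0,0,1]]); d["R"]=cv2.Rodrigues(np.array(d["rvec"],float))[0]; d["t"]=np.array(d["tvec"],float); return d
def ray(d,uv,z):
    uv=np.atleast_2d(uv).astype(float); r=(np.linalg.inv(d["K"])@np.c_[uv,np.ones(len(uv))].T).T@d["R"]
    c=-d["R"].T@d["t"]; return c+r*((z-c[2])/r[:,2])[:,None]
def cloud(d):
    v,u=np.mgrid[:480,:640]; Z=d["depth"]; p=np.stack([(u-d["cx"])*Z,(v-d["cy"])*Z],-1)/d["K"][0,0]
    return (np.dstack([p,Z])-d["t"])@d["R"]
E
python3 - <<'E'
from h import *
import pickle
for n in ["scene","top"]:
    d=cap(n); cv2.imwrite(f"pics/{n}0.png",d["image"][...,::-1]); pickle.dump(d,open(n+".pkl","wb"))
    print(n,-d["R"].T@d["t"],d["fov_y"])
print(ctrl.get_state())
E
```

```text
pics
scene [ 1.50849182 -0.36243132  1.4470852 ] 43.24020333387417
top [ 0.28079662 -0.11613655  1.45863958] 52.580362712554354
{'time': 0.1, 'joint_positions': array([ 1.30907499,  0.32174839, -0.07005777,  1.45156862,  0.02258135,
        1.37076349, -0.05692469]), 'qd': array([-2.43358440e-03, -3.68409184e-03,  1.99283700e-03, -1.43889173e-03,
        3.56179940e-04,  4.22447408e-05,  8.27874695e-05]), 'joint_torque': array([-4.11101297e-06, -4.92572987e+01, -4.05687941e-01, -3.13400459e+01,
       -6.41433243e-02,  3.94803251e-02,  5.83424526e-05]), 'position': array([ 0.17682977, -0.62497528,  0.22156312]), 'tool_rot': array([-3.11011361e+00, -4.31617078e-01,  4.94964944e-04]), 'ft_force': array([ 0.81512806,  0.59312701, -0.49597262]), 'torque': array([-0.02095911, -0.04992092, -0.03738828]), 'grip_force': 0.0, 'grip_width': 1.001765250163689}
```

View pics/top0.png

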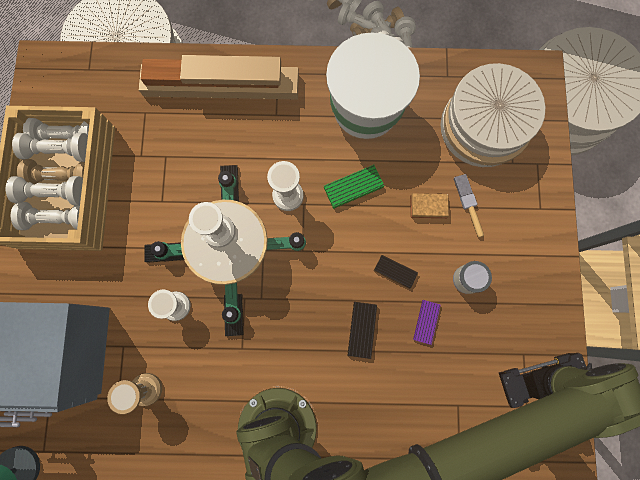

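View pics/scene0.png

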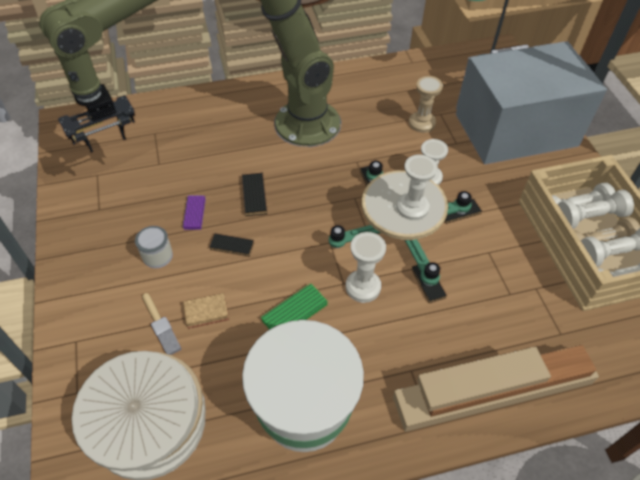

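The top view shows four feet. The raised one, with no pad, is at about (297,241). The small black pad is at (396,271), with the larger black look-alike at (363,331). candle_tall stands at (285,185) near the foot. The scene view agrees: knob at (338,235), pad at (232,244).

Run:
```python
from h import *
import pickle
for n,kn,pd in [("top",[(297,241),(227,181),(159,250),(230,315)],(396,271)),("scene",[(338,235),(432,271),(464,199),(375,168)],(232,244))]:
    d=pickle.load(open(n+".pkl","rb")); im=d["image"]; P=cloud(d)
    g=im.max(2); m=((g<75)&(im.max(2).astype(int)-im.min(2)<30)).astype(np.uint8)
    def region(mm,c):
        l,lab=cv2.connectedComponents(mm); w=lab[c[1]-4:c[1]+5,c[0]-4:c[0]+5].ravel(); w=w[w>0]
        return lab==np.bincount(w).argmax()
    # pad top by depth + dark
    mp=m&(P[...,2]>.009)&(P[...,2]<.024); 
    r=region(mp.astype(np.uint8),pd); v,u=np.nonzero(r); W=ray(d,np.c_[u,v],.016)[:,:2]
    b=cv2.minAreaRect((W*1000).astype(np.float32)); print(n,"pad",b,cv2.boxPoints(b).round(1).tolist(),"z",np.median(P[r][:,2]))
    for i,k in enumerate(kn):
        zt=.0837 if i==0 else .080
        mk=(m>0)&(P[...,2]>zt-.006)&(P[...,2]<zt+.008); 
        mk[:]&=np.hypot(*(np.mgrid[:480,:640]-np.array(k)[::-1,None,None]))<25
        v,u=np.nonzero(mk); W=ray(d,np.c_[u,v],zt); c,rad=cv2.minEnclosingCircle((W[:,:2]*1000).astype(np.float32)); print(n,"knob",i,np.round(c,1),rad,W.mean(0)*1000,len(u),"z",np.median(P[mk][:,2]))
    q=P[np.isfinite(P).all(2)]; 
    md=(abs(P[...,2]-.130)<.006); v,u=np.nonzero(md); W=ray(d,np.c_[u,v],.130)*1000
    W=W[np.hypot(W[:,0]-330,W[:,1]-120)<250]; print("disc",cv2.minEnclosingCircle(W[:,:2].astype(np.float32)),len(W))
    # obstacles near the foot
    sel=(P[...,2]>.05)&(P[...,2]<.21)&(P[...,1]<.12)&(P[...,1]>-.15)&(P[...,0]>.3)&(P[...,0]<.6)&(im.min(2)>110)
    print("white", np.percentile(P[sel],[2,50,98],axis=0).round(3).tolist())
```

```text
top pad ((452.3058166503906, -339.790771484375), (119.58863067626953, 52.58668518066406), 64.7603759765625) [[403.0, -382.70001220703125], [450.6000061035156, -405.1000061035156], [501.6000061035156, -296.8999938964844], [454.0, -274.5]] z 0.016444153503950912
top knob 0 [531.2 -44.1] 20.966196060180664 [530.92640294 -44.35561161  83.7       ] 123 z 0.08287192513366917
top knob 1 [713.  172.1] 21.76055335998535 [712.48397306 171.39603821  80.        ] 126 z 0.07960877837177573
top knob 2 [496.7 352.7] 22.449995040893555 [496.64636111 353.00945658  80.        ] 138 z 0.0795873344405458
top knob 3 [315.  137.3] 21.6873722076416 [314.91894836 137.30983118  80.        ] 153 z 0.0801123510020764
disc ((442.13812255859375, 196.40318298339844), 193.6981964111328) 4225
white [[0.425, 0.039, 0.123], [0.514, 0.085, 0.13], [0.594, 0.118, 0.136]]
scene pad ((456.31488037109375, -341.0020446777344), (117.75725555419922, 52.08977508544922), 63.629722595214844) [[406.79998779296875, -382.20001220703125], [453.5, -405.29998779296875], [505.79998779296875, -299.79998779296875], [459.1000061035156, -276.70001220703125]] z 0.014977640992439908
scene knob 0 [535.7 -43.1] 22.13174819946289 [537.41211907 -43.83086335  83.7       ] 89 z 0.08204989325877582
scene knob 1 [717.8 169.8] 22.265792846679688 [719.63106477 168.45944817  80.        ] 105 z 0.07852043630894107
scene knob 2 [504.  350.4] 22.718233108520508 [505.55669734 350.18425364  80.        ] 76 z 0.0783525340289445
scene knob 3 [322.2 133.7] 23.219003677368164 [324.2599392 135.4051493  80.       ] 66 z 0.07889540676106802
disc ((440.9586181640625, 193.1759033203125), 194.97116088867188) 2447
white [[0.422, -0.006, 0.085], [0.518, 0.085, 0.129], [0.596, 0.119, 0.135]]
```

Run:
```python
from h import *
import pickle
for n in ["top","scene"]:
    d=pickle.load(open(n+".pkl","rb")); P=cloud(d); im=d["image"]
    s=(P[...,0]>.58)&(P[...,0]<.76)&(P[...,1]>-.14)&(P[...,1]<.06)&(im.min(2)>90)
    for a,b in [(.006,.03),(.03,.06),(.06,.1),(.1,.14),(.14,.185),(.19,.21)]:
        q=P[s&(P[...,2]>a)&(P[...,2]<b)]
        if len(q): print(n,a,b,len(q),np.percentile(q[:,:2],[1,99],axis=0).round(3).tolist())
```

```text
top 0.006 0.03 319 [[0.635, -0.055], [0.709, 0.037]]
top 0.03 0.06 153 [[0.644, -0.047], [0.699, 0.027]]
top 0.06 0.1 13 [[0.661, -0.032], [0.681, 0.003]]
top 0.1 0.14 3 [[0.582, -0.015], [0.661, 0.058]]
top 0.14 0.185 2 [[0.643, 0.001], [0.651, 0.018]]
top 0.19 0.21 800 [[0.641, -0.05], [0.723, 0.031]]
scene 0.006 0.03 512 [[0.64, -0.055], [0.732, 0.037]]
scene 0.03 0.06 195 [[0.667, -0.047], [0.725, 0.025]]
scene 0.06 0.1 122 [[0.673, -0.03], [0.707, 0.013]]
scene 0.1 0.14 152 [[0.632, -0.032], [0.708, 0.033]]
scene 0.14 0.185 42 [[0.687, -0.051], [0.726, 0.018]]
scene 0.19 0.21 812 [[0.643, -0.05], [0.727, 0.032]]
```

```bash
python3 -m jog '[[[0,0,0,0,0,-8.5,87],[0,0,0,0,0,-17,87],[0,0,0,0,0,-25.5,87],[0,0,0,0,0,-34,87],[0,0,0,0,0,-42.5,87],[0,0,0,0,0,-49,87],[0,0,0,0,0,-49,87]]]' 20
```

```text
time: 0.8
position: [0.1768, -0.6252, 0.222]
tool_rot: [-2.652, -1.683, -0.001]
ft_force: [0.8, -0.8, 0.4]
grip_width: 0.999
grip_force: 0.0
```

```bash
python3 -m jog '[[[40,16,0,0,0,0,87],[80,32,0,0,0,0,87],[120,48,0,0,0,0,87],[165,65,0,0,0,0,87],[210,83,0,0,0,0,87],[255,101,0,0,0,0,87],[295,117,0,0,0,0,87],[331,131,20,0,0,0,87],[331,131,50,0,0,0,87],[331,131,50,0,0,0,87]]]' 20
python3 - <<'E'
from h import *
d=cap("wrist"); cv2.imwrite("pics/w1.png",d["image"][...,::-1])
print(ctrl.get_state()["position"],-d["R"].T@d["t"],d["R"][2])
P=cloud(d);im=d["image"]
m=((im.max(2)<80)&(P[...,2]>.009)&(P[...,2]<.024)).astype(np.uint8)
cs=sorted(cv2.findContours(m,0,1)[0],key=cv2.contourArea)[-3:]
for c in cs:
    W=ray(d,c[:,0],.016)[:,:2]*1000; b=cv2.minAreaRect(W.astype(np.float32)); print(c[:,0].min(0),c[:,0].max(0),b)
E
```

```text
time: 1.8
position: [0.435, -0.3787, 0.1685]
tool_rot: [-2.646, -1.68, 0.004]
ft_force: [-0.2, -0.2, -0.6]
grip_width: 1.0
grip_force: 0.0
[ 0.43496266 -0.38090221  0.17069215] [ 0.46408812 -0.31974026  0.33121378] [-0.11083501 -0.21642469 -0.96998761]
[181 370] [195 373] ((283.63580322265625, -448.67578125), (1.6747996807098389, 12.353805541992188), 75.51324462890625)
[279  81] [351 245] ((452.03887939453125, -339.93743896484375), (119.96330261230469, 51.94792175292969), 64.19034576416016)
[ 0 59] [159 209] ((290.8558654785156, -240.50816345214844), (69.52827453613281, 132.66244506835938), 83.47762298583984)
```

View pics/w1.png

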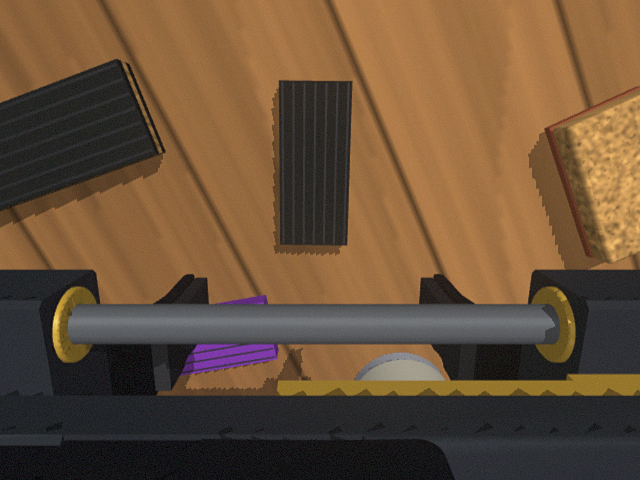

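The wrist view confirms the pad at pixels x 279–351, y 81–245, with clear room for the fingers. I'll descend and grip near its outer end.

```bash
python3 -m jog '[[[-1,-2.5,40,0,0,0,87],[-1,-2.5,80,0,0,0,87],[-1,-2.5,120,0,0,0,87],[-1,-2.5,145,0,0,0,87],[-1,-2.5,160,0,0,0,87],[-1,-2.5,165,0,0,0,87],[-1,-2.5,165,0,0,0,87],[-1,-2.5,165,0,0,0,40],[-1,-2.5,165,0,0,0,40],[-1,-2.5,165,0,0,0,40]]]' 20; python3 -m jog '[[[0,0,0,0,0,0,40],[0,0,0,0,0,0,40],[0,0,0,0,0,0,40]]]' 20
python3 - <<'E'
from h import *
s=ctrl.get_state();print(s)
E
```

```text
time: 2.85
position: [0.4344, -0.3822, 0.0088]
tool_rot: [2.651, 1.682, 0.0]
ft_force: [-0.5, 0.2, 0.2]
grip_width: 0.806
grip_force: 0.0
time: 3.15
position: [0.4336, -0.3816, 0.0078]
tool_rot: [-2.652, -1.683, 0.001]
ft_force: [-1.3, -0.2, 2.1]
grip_width: 0.593
grip_force: 20.0
{'time': 3.15, 'joint_positions': array([ 0.99127063,  0.39553103, -0.37180858,  1.83940737,  0.17487437,
        0.93875148,  0.10208399]), 'qd': array([ 3.16024962e-04, -1.05719070e-03,  7.88650716e-05, -2.67858282e-04,
        6.62969174e-04,  8.00270548e-04,  3.13114369e-04]), 'joint_torque': array([-1.58466110e-01, -4.43620777e+01, -4.03564408e+00, -2.51212817e+01,
       -1.30878529e-01, -3.31943985e-01, -3.70502507e-02]), 'position': array([ 0.43355417, -0.38164039,  0.00777023]), 'tool_rot': array([-2.65241294e+00, -1.68342835e+00,  7.05043719e-04]), 'ft_force': array([-1.34686439, -0.22949459,  2.12197597]), 'torque': array([0.08054693, 0.22112404, 0.09926987]), 'grip_force': 20.000740885734558, 'grip_width': 0.5926103359577516}
```

```bash
python3 -m jog '[[[15,-6,0,0,0,0,40],[40,-17,0,0,0,0,40],[65,-30,0,0,0,0,40],[90,-42,0,0,0,0,40],[115,-54,0,0,0,0,40],[140,-54,0,0,0,0,40],[165,-54,0,0,0,0,40],[180,-54,0,0,0,0,40],[180,-54,0,0,0,0,40],[180,-54,0,0,0,0,40]]]'
python3 - <<'E'
from h import *
import pickle
d=cap("wrist"); cv2.imwrite("pics/w2.png",d["image"][...,::-1]); pickle.dump(d,open("w2.pkl","wb"))
P=cloud(d);im=d["image"]
m=((im.max(2)<80)&(P[...,2]>.009)&(P[...,2]<.024)).astype(np.uint8)
for c in sorted(cv2.findContours(m,0,1)[0],key=cv2.contourArea)[-2:]:
    W=ray(d,c[:,0],.016)[:,:2]*1000; b=cv2.minAreaRect(W.astype(np.float32)); print(c[:,0].min(0),c[:,0].max(0),b)
m=((im.max(2)<80)&(P[...,2]>.074)&(P[...,2]<.092)&(P[...,1]>-.12)&(P[...,1]<.02)).astype(np.uint8)
for c in sorted(cv2.findContours(m,0,1)[0],key=cv2.contourArea)[-2:]:
    W=ray(d,c[:,0],.0837)[:,:2]*1000; print("knob",c[:,0].min(0),c[:,0].max(0),cv2.minEnclosingCircle(W.astype(np.float32)), np.median(P[m>0][:,2]))
E
```

```text
time: 4.15
position: [0.4619, -0.1942, 0.0077]
tool_rot: [-2.651, -1.685, -0.002]
ft_force: [0.7, 3.3, 2.9]
grip_width: 0.595
grip_force: 20.0
[219 289] [219 289] ((431.3284912109375, -172.0348358154297), (0.0, 0.0), 0.0)
[221   9] [406 303] ((484.5183410644531, -145.48184204101562), (104.94410705566406, 72.15072631835938), 64.89776611328125)
```

View pics/w2.png

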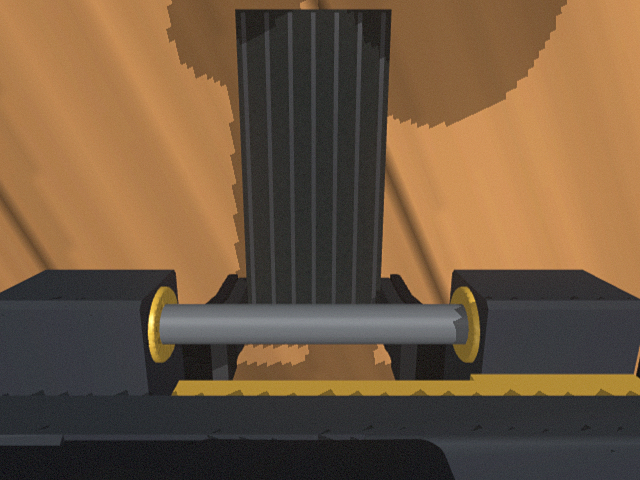

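The wrist view shows the pad held square in the fingers, far edge at x 236–391, row 10. I'll continue the insertion.

```bash
python3 -m jog '[[[15,0,0,0,0,0,40],[30,0,0,0,0,0,40],[45,0,0,0,0,0,40],[60,0,0,0,0,0,40],[75,0,0,0,0,0,40],[88,0,0,0,0,0,40],[95,0,0,0,0,0,40],[95,0,0,0,0,0,40],[95,0,0,0,0,0,40]]]'
python3 - <<'E'
from h import *
s=ctrl.get_state();print(s["position"],s["ft_force"])
for n in ["top","scene"]:
    d=cap(n); im=d["image"]
    u,v=(300,262) if n=="top" else (315,225)
    c=im[v-50:v+50,u-65:u+65]; cv2.imwrite(f"pics/{n}2.png",cv2.resize(c[...,::-1],None,fx=6,fy=6,interpolation=2))
a=cv2.imread("pics/top2.png");b=cv2.imread("pics/scene2.png");cv2.imwrite("pics/c2.png",cv2.resize(np.vstack([a,b]),(390,600)))
E
```

```text
time: 5.1
position: [0.5024, -0.1095, 0.0077]
tool_rot: [2.653, 1.683, 0.002]
ft_force: [-0.5, -0.2, 4.6]
grip_width: 0.596
grip_force: 20.0
[ 0.50239239 -0.10952969  0.0077087 ] [-0.47924277 -0.20966622  4.58088078]
```

View pics/c2.png

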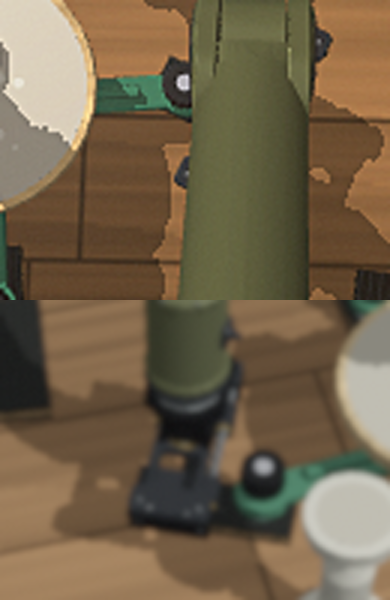

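The crop shows the arm hiding the foot in the top view. In the scene view the pad's end reaches under the green boss. I'll release, rise and check.

```bash
python3 -m jog '[[[0,0,0,0,0,0,87],[0,0,0,0,0,0,87],[0,0,0,0,0,0,87],[0,0,0,0,0,0,87],[-5,0,-40,0,0,0,87],[-20,0,-80,0,0,0,87],[-50,0,-120,0,0,0,87],[-95,0,-150,0,0,0,87],[-140,0,-160,0,0,0,87],[-140,0,-160,0,0,0,87]]]'
python3 - <<'E'
from h import *
import pickle
s=ctrl.get_state();print(s["position"],s["tool_rot"],s["joint_positions"])
for n in ["wrist","top","scene"]:
    d=cap(n); im=d["image"]; P=cloud(d); pickle.dump(d,open(n+"3.pkl","wb"))
    g=(im.max(2)<80)&(P[...,1]>-.17)&(P[...,1]<.02)&(P[...,0]>.44)&(P[...,0]<.6)
    for nm,a,b,z in [("pad",.008,.024,.016),("knob",.076,.092,.0837)]:
        m=(g&(P[...,2]>a)&(P[...,2]<b)).astype(np.uint8); cs=cv2.findContours(m,0,1)[0]
        if not cs: continue
        c=max(cs,key=cv2.contourArea); W=(ray(d,c[:,0],z)[:,:2]*1000).astype(np.float32)
        print(n,nm,m.sum(),c[:,0].min(0),c[:,0].max(0),cv2.minAreaRect(W),cv2.minEnclosingCircle(W),np.median(P[m>0][:,2]))
    cv2.imwrite(f"pics/{n}3.png",im[...,::-1])
E
```

```text
time: 6.2
position: [0.4398, -0.2444, 0.1698]
tool_rot: [2.657, 1.666, -0.003]
ft_force: [0.4, -0.2, -0.8]
grip_width: 1.0
grip_force: 0.0
[ 0.43982539 -0.24435624  0.16976243] [ 2.65685546e+00  1.66568264e+00 -2.58758736e-03] [ 0.87896458  0.06109914 -0.44071203  1.86931595  0.03262482  1.21321732
 -0.02315111]
wrist pad 2451 [271   0] [347  32] ((499.63031005859375, -114.62896728515625), (19.86107635498047, 52.10243225097656), 64.20384979248047) ((499.8912353515625, -114.12187957763672), 27.423797607421875) 0.016371302869946553
top pad 401 [296 237] [326 262] ((513.1004028320312, -87.1173095703125), (78.02251434326172, 52.9082145690918), 64.43401336669922) ((513.5990600585938, -86.15251922607422), 45.49953079223633) 0.015967498021378847
top knob 143 [289 232] [303 246] ((531.572021484375, -43.5957145690918), (40.951114654541016, 40.286827087402344), 1.8397414684295654) ((531.101806640625, -44.22355651855469), 21.882593154907227) 0.08335314107371956
scene pad 441 [307 234] [347 254] ((525.7393188476562, -70.05221557617188), (115.97561645507812, 57.95750045776367), 64.41796112060547) ((525.0520629882812, -69.83411407470703), 60.540550231933594) 0.014731924630183952
scene knob 104 [331 225] [345 238] ((536.9658203125, -43.18141174316406), (39.43281173706055, 45.92292785644531), 74.85932159423828) ((536.8170776367188, -44.18389892578125), 24.059310913085938) 0.08231567122213732
```

View pics/wrist3.png

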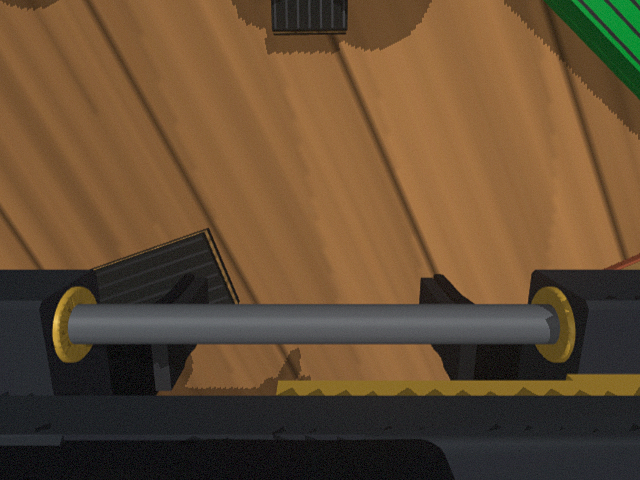

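The top and scene cameras both put the pad's long centre line within about 2 mm of the foot axis, with the foot about 26 mm off the pad's middle. The wrist view shows the pad's free outer end at x 272–347, row 33. Next I'll go over the knob.

```bash
python3 -m jog '[[[35,-1,0,0,0,0,87],[75,-2,0,0,0,0,87],[115,-3,0,0,0,0,87],[155,-4,0,0,0,0,87],[190,-5,0,0,0,0,87],[220,-5,0,0,0,0,87],[220,-5,0,0,0,0,87],[220,-5,0,0,0,0,87],[220,-5,0,0,0,0,87]]]' 25
python3 - <<'E'
from h import *
s=ctrl.get_state();print(s["position"],s["tool_rot"],s["joint_positions"],s["ft_force"],s["torque"])
E
```

```text
time: 7.25
position: [0.5309, -0.0355, 0.1669]
tool_rot: [-2.652, -1.683, 0.002]
ft_force: [-0.2, -0.3, 0.2]
grip_width: 1.001
grip_force: 0.0
[ 0.53085136 -0.0355197   0.16686862] [-2.65196059e+00 -1.68324444e+00  2.20448225e-03] [ 0.60715405  0.15324334 -0.63977511  1.79769633  0.09733785  1.2236258
 -0.5000153 ] [-0.17412723 -0.33621349  0.2383808 ] [-0.00672177 -0.12108205 -0.0273088 ]
```

```bash
python3 -m jog '[[[-8,4,0,0,0,0,87],[-8,4,30,0,0,0,87],[-8,4,55,0,0,0,87],[-8,4,75,0,0,0,87],[-8,4,90,0,0,0,87],[-8,4,99,0,0,0,87],[-8,4,99,0,0,0,87],[-8,4,99,0,0,0,87],[-8,4,99,0,0,0,87]]]' 25
python3 - <<'E'
from h import *
s=ctrl.get_state();print(s["position"],s["tool_rot"],s["joint_positions"],s["ft_force"],s["torque"])
E
```

```text
time: 8.15
position: [0.5326, -0.0443, 0.0696]
tool_rot: [2.651, 1.683, 0.002]
ft_force: [0.4, 0.1, 0.3]
grip_width: 1.001
grip_force: 0.0
[ 0.53257271 -0.0442739   0.06956763] [2.65127735e+00 1.68272153e+00 2.00796861e-03] [ 0.58654282  0.2630295  -0.61924407  1.89626509  0.17707861  1.03458043
 -0.54688088] [0.38702672 0.0547273  0.29653702] [-0.01793807 -0.08356449 -0.01580638]
```

```bash
python3 -m jog '[[[0,-1,1,0,0,0,35],[0,-1,1,0,0,0,35],[0,-1,1,0,0,0,35],[0,-1,1,0,0,0,35],[0,-1,1,0,0,0,35],[0,-1,1,0,0,0,35],[0,-1,1,0,0,0,35]]]' 25
python3 - <<'E'
from h import *
s=ctrl.get_state();print(s["position"],s["grip_width"]*87,s["ft_force"],s["torque"])
E
```

```text
time: 8.85
position: [0.5309, -0.0438, 0.0676]
tool_rot: [2.652, 1.683, 0.0]
ft_force: [0.2, -0.2, -0.1]
grip_width: 0.5
grip_force: 25.0
[ 0.53094348 -0.04382415  0.06756272] 43.46347704916296 [ 0.1738292  -0.22811603 -0.05578495] [-0.0464758  -0.13903974  0.03521156]
```

```bash
python3 -m jog '[[[0,0,0.2,0,0,8,35],[0,0,0.4,0,0,16,35],[0,0,0.7,0,0,24,35],[0,0,0.9,0,0,32,35],[0,0,1.1,0,0,40,35],[0,0,1.1,0,0,40,35],[0,0,1.1,0,0,40,35]]]' 25
python3 - <<'E'
from h import *
s=ctrl.get_state();print(s["position"],s["tool_rot"],s["ft_force"],s["torque"],s["joint_positions"])
E
```

```text
time: 9.55
position: [0.5305, -0.0433, 0.0664]
tool_rot: [-3.067, -0.68, 0.001]
ft_force: [-1.8, 1.8, 0.8]
grip_width: 0.499
grip_force: 25.0
[ 0.53053668 -0.04327294  0.06641369] [-3.06664153e+00 -6.79733712e-01  8.85471552e-04] [-1.75069829  1.76810853  0.78870512] [ 0.36162235  0.31293975 -0.08321945] [ 0.50262303  0.24948042 -0.52432001  1.90433627  0.1446191   1.0255006
 -1.21819332]
```

```bash
cat > s.py <<'E'
from h import *
from scipy.spatial.transform import Rotation as R
s=ctrl.get_state(); x=R.from_rotvec(s["tool_rot"]).as_matrix()[:,0]
print("yaw %.2f"%np.degrees(np.arctan2(x[1],x[0])),s["position"].round(4),s["ft_force"].round(2),"T",s["torque"].round(3),"jt",s["joint_torque"].round(3)[4:],"j7",s["joint_positions"][6].round(2),"w7",s["qd"][6].round(3))
E
python3 -m jog '[[[0,0,0.1,0,0,4,35],[0,0,0.2,0,0,8,35],[0,0,0.3,0,0,12,35],[0,0,0.4,0,0,16,35]]]' 25; python3 s.py;python3 -m jog '[[[0,0,0.1,0,0,4,35],[0,0,0.2,0,0,8,35],[0,0,0.3,0,0,12,35],[0,0,0.4,0,0,16,35]]]' 25; python3 s.py
```

```text
time: 9.95
position: [0.5305, -0.043, 0.066]
tool_rot: [-3.131, -0.242, 0.001]
ft_force: [-0.9, 1.8, 2.0]
grip_width: 0.496
grip_force: 25.0
yaw 8.84 [ 0.5305 -0.043   0.066 ] [-0.89  1.82  1.98] T [0.516 0.29  0.074] jt [ 0.658 -0.512  0.625] j7 -1.49 w7 -0.671
time: 10.35
position: [0.5306, -0.0427, 0.0655]
tool_rot: [-3.134, 0.196, 0.001]
ft_force: [-1.1, 2.0, 0.7]
grip_width: 0.496
grip_force: 25.0
yaw -7.15 [ 0.5306 -0.0427  0.0655] [-1.08  2.03  0.65] T [0.641 0.287 0.054] jt [ 0.808 -0.432  0.625] j7 -1.76 w7 -0.671
```

```bash
python3 -m jog '[[[0,0,0.1,0,0,4,35],[0,0,0.2,0,0,8,35],[0,0,0.3,0,0,12,35],[0,0,0.4,0,0,16,35]]]' 25; python3 s.py;python3 -m jog '[[[0,0,0.1,0,0,4,35],[0,0,0.2,0,0,8,35],[0,0,0.3,0,0,12,35]]]' 25; python3 s.py
```

```text
time: 10.75
position: [0.5306, -0.0425, 0.0651]
tool_rot: [-3.076, 0.63, 0.001]
ft_force: [-0.3, 3.0, 0.2]
grip_width: 0.5
grip_force: 25.0
yaw -23.14 [ 0.5306 -0.0425  0.0651] [-0.25  3.02  0.24] T [0.826 0.23  0.064] jt [ 0.933 -0.286  0.625] j7 -2.03 w7 -0.673
time: 11.05
position: [0.5308, -0.0423, 0.0648]
tool_rot: [-2.994, 0.948, 0.001]
ft_force: [-0.9, 2.8, 0.1]
grip_width: 0.495
grip_force: 25.0
yaw -35.13 [ 0.5308 -0.0423  0.0648] [-0.89  2.76  0.14] T [0.827 0.129 0.079] jt [ 1.007 -0.14   0.625] j7 -2.24 w7 -0.673
```

```bash
python3 -m jog '[[[0,0,0,0,0,0,87],[0,0,0,0,0,0,87],[0,0,0,0,0,0,87],[0,0,0,0,0,0,87],[0,0,-8,0,0,0,87],[0,0,-8,0,0,-8,87],[0,0,-8,0,0,-16,87],[0,0,-8,0,0,-24,87],[0,0,-8,0,0,-32,87],[0,0,-8,0,0,-40,87]]]' 25; python3 -m jog '[[[0,0,0,0,0,-8,87],[0,0,0,0,0,-16,87],[0,0,0,0,0,-24,87],[0,0,0,0,0,-32,87],[0,0,0,0,0,-40,87],[0,0,0,0,0,-48,87],[0,0,0,0,0,-56,87],[0,0,0,0,0,-60,87],[0,0,0,0,0,-60,87],[0,0,0,0,0,-60,87]]]';python3 s.py
```

```text
time: 12.05
position: [0.5311, -0.0439, 0.0736]
tool_rot: [3.138, 0.141, 0.001]
ft_force: [0.6, -0.2, -0.1]
grip_width: 0.997
grip_force: 0.0
time: 13.05
position: [0.531, -0.044, 0.0733]
tool_rot: [2.654, 1.681, 0.0]
ft_force: [-0.2, -0.2, 0.1]
grip_width: 0.999
grip_force: 0.0
yaw 64.70 [ 0.531  -0.044   0.0733] [-0.16 -0.15  0.11] T [ 0.005 -0.076 -0.074] jt [-0.06  -0.003  0.043] j7 -0.54 w7 -0.001
```

```bash
python3 -m jog '[[[1.3,-0.6,4,0,0,0,87],[1.3,-0.6,8.4,0,0,0,87],[1.3,-0.6,8.4,0,0,0,87],[1.3,-0.6,8.4,0,0,0,35],[1.3,-0.6,8.4,0,0,0,35],[1.3,-0.6,8.4,0,0,0,35],[1.3,-0.6,8.4,0,0,0,35],[1.3,-0.6,8.4,0,0,0,35],[1.3,-0.6,8.4,0,0,0,35],[1.3,-0.6,8.4,0,0,0,35]]]' 25;python3 s.py
python3 -m jog '[[[0,0,0.1,0,0,3,35]]]' >/dev/null;python3 s.py
python3 -m jog '[[[0,0,0.1,0,0,3,35]]]' >/dev/null;python3 s.py
python3 -m jog '[[[0,0,0.1,0,0,3,35]]]' >/dev/null;python3 s.py
python3 -m jog '[[[0,0,0.1,0,0,3,35]]]' >/dev/null;python3 s.py
```

```text
time: 14.05
position: [0.5313, -0.0426, 0.0647]
tool_rot: [2.652, 1.683, 0.001]
ft_force: [1.6, -1.4, 1.2]
grip_width: 0.499
grip_force: 25.0
yaw 64.79 [ 0.5313 -0.0426  0.0647] [ 1.63 -1.37  1.16] T [-0.157 -0.33   0.024] jt [-0.221  0.361 -0.001] j7 -0.55 w7 -0.001
yaw 61.75 [ 0.5313 -0.0426  0.0646] [1.06 0.14 0.35] T [-0.078 -0.23   0.109] jt [-0.231  0.337  0.735] j7 -0.6 w7 -0.531
yaw 58.69 [ 0.5313 -0.0426  0.0645] [ 1.38  0.04 -0.44] T [-0.124 -0.304  0.031] jt [-0.239  0.32   0.447] j7 -0.65 w7 -0.5
yaw 55.69 [ 0.5313 -0.0425  0.0644] [1.52 0.23 0.63] T [-0.133 -0.2    0.121] jt [-0.252  0.302  0.41 ] j7 -0.7 w7 -0.499
yaw 52.69 [ 0.5313 -0.0425  0.0644] [ 1.63 -1.17  1.54] T [-0.109 -0.192  0.141] jt [-0.265  0.277  0.379] j7 -0.75 w7 -0.499
```

```bash
python3 -m jog '[[[0,0,0.1,0,0,3,35]]]' >/dev/null;python3 s.py
python3 -m jog '[[[0,0,0.1,0,0,3,35]]]' >/dev/null;python3 s.py
python3 -m jog '[[[0,0,0.1,0,0,3,35]]]' >/dev/null;python3 s.py
python3 -m jog '[[[0,0,0.1,0,0,3,35]]]' >/dev/null;python3 s.py
```

```text
yaw 49.70 [ 0.5314 -0.0425  0.0643] [ 1.11 -0.26 -0.  ] T [-0.086 -0.193  0.21 ] jt [-0.281  0.252  0.341] j7 -0.8 w7 -0.499
yaw 46.71 [ 0.5314 -0.0425  0.0643] [ 0.86 -0.62  0.15] T [-0.063 -0.161  0.233] jt [-0.301  0.225  0.296] j7 -0.85 w7 -0.499
yaw 43.72 [ 0.5314 -0.0425  0.0642] [ 0.58 -0.26  2.57] T [-0.067 -0.139  0.241] jt [-0.325  0.197  0.247] j7 -0.9 w7 -0.5
yaw 40.73 [ 0.5314 -0.0425  0.0641] [ 1.59 -1.44  0.4 ] T [-0.057 -0.132  0.352] jt [-0.35   0.167  0.194] j7 -0.95 w7 -0.498
```

Turning torque has been climbing since about yaw 55°, so the sole has met the pad. I'll back off a little and check the level.

```bash
python3 -m jog '[[[0,0,0,0,0,0,35]]]' >/dev/null;python3 s.py
python3 -m jog '[[[0,0,0,0,0,0,35]]]' >/dev/null;python3 s.py
python3 -m jog '[[[0,0,0,0,0,-2,35]]]' >/dev/null;python3 s.py
python3 -m jog '[[[0,0,-0.1,0,0,-2,35]]]' >/dev/null;python3 s.py
```

```text
yaw 40.79 [ 0.5314 -0.0425  0.0641] [ 1.9  -1.3  -0.04] T [-0.159 -0.222 -0.04 ] jt [-0.241  0.278 -0.317] j7 -0.95 w7 0.038
yaw 40.85 [ 0.5314 -0.0425  0.0641] [ 1.37 -1.78  1.1 ] T [-0.008 -0.302  0.013] jt [-0.244  0.347  0.016] j7 -0.95 w7 -0.0
yaw 42.84 [ 0.5314 -0.0425  0.0641] [ 2.06 -0.25  2.07] T [-0.093 -0.247 -0.207] jt [-0.084  0.295 -0.26 ] j7 -0.92 w7 0.356
yaw 44.87 [ 0.5314 -0.0425  0.0642] [ 1.78 -0.92  0.89] T [-0.152 -0.248 -0.204] jt [-0.139  0.383 -0.134] j7 -0.88 w7 0.336
```

Two estimates, the angle past contact and the back-torque of about 0.2 N m, both give roughly 9–10 N. I'll release and retreat.

```bash
python3 -m jog '[[[0,0,0,0,0,0,87],[0,0,0,0,0,0,87],[0,0,0,0,0,0,87],[0,0,0,0,0,0,87],[0,0,-15,0,0,0,87],[0,0,-50,0,0,0,87],[0,0,-90,0,0,0,87],[0,0,-130,0,0,0,87],[-40,40,-140,0,0,0,87],[-80,80,-140,0,0,0,87]]]'; python3 -m jog '[[[-40,40,0,0,0,0,87],[-80,80,0,0,0,0,87],[-80,80,0,0,0,0,87],[-80,80,0,0,0,0,87]]]'; python3 s.py
python3 - <<'E'
from h import *
for n in ["top","scene"]:
    d=cap(n); im=d["image"]; P=cloud(d)
    g=(im.max(2)<80)&(P[...,1]>-.17)&(P[...,1]<.02)&(P[...,0]>.44)&(P[...,0]<.6)
    for nm,a,b,z in [("pad",.008,.024,.016),("knob",.07,.092,.080)]:
        m=(g&(P[...,2]>a)&(P[...,2]<b)).astype(np.uint8); cs=cv2.findContours(m,0,1)[0]
        if not cs: continue
        c=max(cs,key=cv2.contourArea); W=(ray(d,c[:,0],z)[:,:2]*1000).astype(np.float32)
        print(n,nm,m.sum(),cv2.minAreaRect(W),cv2.minEnclosingCircle(W)[0],np.median(P[m>0][:,2]))
    cv2.imwrite(f"pics/{n}4.png",im[...,::-1])
E
```

```text
time: 16.25
position: [0.5326, -0.1411, 0.2081]
tool_rot: [2.897, 1.203, 0.008]
ft_force: [1.1, -0.2, -0.2]
grip_width: 1.004
grip_force: 0.0
time: 16.65
position: [0.5293, -0.2577, 0.2041]
tool_rot: [2.907, 1.189, -0.0]
ft_force: [0.4, 0.4, 0.9]
grip_width: 1.002
grip_force: 0.0
yaw 44.49 [ 0.5293 -0.2577  0.2041] [0.35 0.4  0.92] T [-0.008 -0.085 -0.062] jt [ 0.187 -0.074  0.158] j7 -0.46 w7 -0.018
top pad 404 ((513.6793212890625, -85.90707397460938), (80.70568084716797, 52.90822982788086), 64.43401336669922) (514.26513671875, -84.54217529296875) 0.015736204829749516
top knob 144 ((529.4109497070312, -43.468284606933594), (41.08395004272461, 40.381385803222656), 1.530460238456726) (530.6751098632812, -43.35872268676758) 0.07933503527979341
scene pad 433 ((525.8560791015625, -70.08056640625), (115.75225067138672, 58.65408706665039), 65.28568267822266) (525.9896850585938, -70.68656158447266) 0.014846892732535269
scene knob 117 ((537.3621215820312, -44.575435638427734), (36.760257720947266, 45.93590545654297), 74.85932922363281) (537.3564453125, -44.596439361572266) 0.07804626552506572
```

View pics/scene4.png

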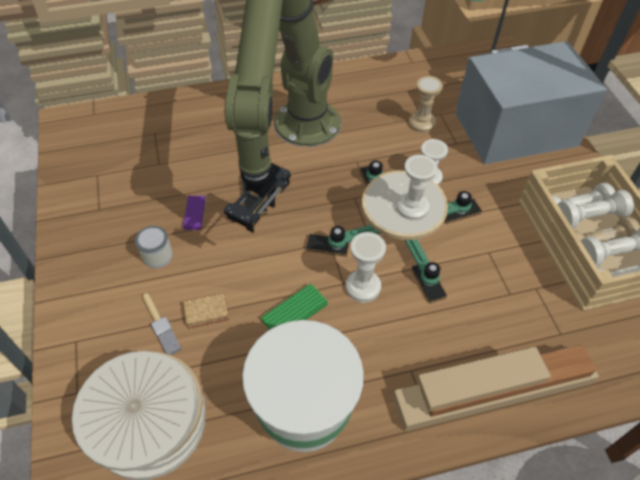

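The scene view shows the pad under the raised foot at about (328,244) and everything else where it was. The knob has dropped about 4 mm, to the height of the other three.

```bash
python3 -c "
from bench import ctrl
print(ctrl.close_job())"
```

```text
the job is handed in; nothing more can be done
None
```

The job is handed in: the pad lies flat and released under the raised foot, about 2 mm off its centre line, and the foot is screwed down to an estimated 9–10 N (inferred from turning torque and angle, not measured directly); nothing else was seen to move, and no verdict came back.

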